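Index the gem carousel to the red stones

ROBOT

A 6-joint arm with a two-finger parallel gripper is mounted at the origin on the work surface. World frame = base frame: x ahead of the robot, y to its left, z up, the work surface at z = 0. Lengths are in m, angles in degrees, forces in N, time in s.
With the tool pointing down it reaches from about 0.35 to 0.875 m from the base axis. Payload 4.2 kg.
Tool frame: the origin (TCP) lies on the centre line of the jaws, within the pads' length; the fingertips stand 11 mm ahead of it and the grasp point (between the pads) lies 8 mm behind it; z points along the fingers, y is the line along which they close (so a half turn about z gives the same grasp; the last joint's range is limited). The gripper opens to 87 mm and grips with 3 to 60 N. Pads are 19 mm wide; open, the fingers measure 117 mm over their backs; the gripper's body (75 mm by 190 mm) begins 51 mm behind the grasp point.
Start: joints at [-57.892, 22.042, 0.453, 0, -68.411, -14.817], TCP at [0.186, -0.597, 0.234] pointing down, gripper open.
Joint ranges: [-179.83, 179.83], [-69.29, 118.12], [-61.27, 80.66], [-181.25, 117.63], [-171.15, -9.14], [-177.46, 177.46]. Speed limits (degrees/s): [159.86, 159.86, 180, 180, 180, 180].

INTERFACE

Orientations are given as a 3x3 rotation matrix whose columns are the frame's x, y, z axes.
In Python, from station import r gives the robot as it stands.
- The arm moves only by the tool servo_tool, never from a script. Its argument "commands" is a list that holds one entry, the list of rows, each a list of 7 numbers: the closure, from 0 (fully open) to 1 (shut), then the shift along the tool's x, y, z in mm, then the turn, a rotation vector about the tool's x, y, z in rad. In form: [[[claw, x, y, z, ax, ay, az], ...]]. A call has exactly 5 rows; each row is the pose to reach, as a shift and turn from the pose commanded when the call began, along the tool's axes at that moment; what a row does not reach only later rows make up. A row lasts 1/10 s, in which the tool goes at most 50 mm and 8.59 degrees, less where a joint would pass 70% of its speed; a pose out of reach is approached as far as the arm can. A call with a gripper value outside its range is refused whole. The fingers move at their own pace and stop on an object; the grip force is fixed at half the most. Time passes only in rows, so rows that repeat a pose let the fingers close, or fill a call up. It gives the time, the measured TCP pose, the force, the opening and the grip force at its end, in the units of the state.
- r.sense(): the state, without advancing time (a new reading comes with each control period).
- r.capture(name): name is "scene" or "side" or "wrist"; returns a dict with "pixels" (480x640x3 uint8, red, green, blue), "camera_matrix" (3x3 intrinsics, pixels), "R" (3x3) and "t" (3): a world point X has camera coordinates R X + t. Camera axes: x right, y down, z forward; pixel columns grow to the right and rows downward; lengths in m; the calibration is good to about 2 mm. A picture is of the moment at which its call begins. There is no depth.
- r.finish_job(): hands the job in; it is judged then, once.
The state is a dict: "time_s": time; "joints": joint angles; "joint_velocities": joint speeds; "effort": joint torques, N m; "tcp_pos": TCP position; "ee_rot": TCP orientation; "wrist_force": force on the tool from outside, world axes, zero at the start; "moment": the same for the moment, N m; "gripper_width": opening from 0.0 (shut) to 1.0 (fully open); "gripper_force": force on a finger pad.
Only numpy, scipy, OpenCV 4.12 (cv2) and the standard library are available. Lean on these libraries where they do the work, as an engineer would, in place of code of your own. Each camera call takes 0.05 s, during which the arm holds its last target. There are 200 camera calls.

TASK

With a fingertip, flick the scalloped edge of the gem carousel's wheel clockwise (seen from above), click by click, until the pocket of red stones has clicked into place at the white-framed cut-out in the clear cover, and do not run past it. Keep a light touch: do not pinch the wheel, and do not shove, turn or lift the carousel itself. Leave everything else on the table where it is.

Things in the scene. Friction and masses are not known exactly. Their poses are not given: they have to be found in the camera images.
- carousel: Gem carousel standing loose on the table, 1.5 to 2.3 kg, 194 mm across, 65 mm high: grey foot (radius 70, 16 mm high), blue wheel, fixed clear cover (radius 77, top at 52 mm) with one white-framed open cut-out on the carousel's own -x side, white hub cap (radius 20). Origin: centre of its underside, on the wheel's upright axis (z up). A push of a few newtons leaves it in place; about 8 N may slide it.
- gem_wheel (a joint): Blue wheel's angle (rad), growing clockwise seen from above, no end stop. 8 pockets, 8 sprung rests (clicks) at the multiples of 0.785 (45 degrees). Reads 0 with the red pocket at the cut-out; starts at rest 2, 3 or 4 clicks before (-1.57, -2.36 or -3.14), very rarely balanced between two. 2 to 3 N at the edge moves it; pushed past half a click (22.5 degrees) it snaps into the next rest.
- lobe (a point): One of the 8 equal thumb lobes on the wheel's edge: upright round posts, radius 11 mm, every 45 degrees, centres 86 mm from the axis, reaching out to 97 mm, 26 to 48 mm above the table, open air below. This point: lobe centre, at its top. Between lobes: hollows 44 mm wide, down to the rim at radius 78. With the wheel at rest a hollow is centred at the cut-out and every 45 degrees from it.
- window (a point): Middle of the cut-out in the clear cover: 50 mm from the carousel's axis on its own -x side, 50 mm above its underside; shows which way the cut-out faces.
- red_pocket (a point): Middle of the pocket of red stones on the wheel, 50 mm from the axis, 50 mm above the carousel's underside; at window when the wheel reads 0. The other pockets are pearl, blue, amber, black, turquoise, violet and green.
- bead_jar: Bystander: small purple jar with a black cap, 44 mm across, 58 mm high, just behind the carousel (away from the cut-out). Origin: centre of its underside.
- gem_tin: Bystander: flat round aluminium tin, 57 mm across, 21 mm high, just behind the carousel. Origin: centre of its underside.
- glue_gun: Bystander: blue glue gun with red trigger lying on its side, about 190 by 130 by 32 mm, off to the left. Origin: on the table under the barrel.
- pliers: Bystander: pliers with red handles lying flat, 165 mm long, 11 mm high, along their own x, to the right. Origin: under the pivot.
- scissors: Bystander: scissors with black ring handles lying flat, 170 mm long, 8 mm high, along their own x, to the right. Origin: under the pivot.
- tweezers: Bystander: steel tweezers lying flat, 125 mm long, 8 mm high, along their own x, to the left of the carousel. Origin: under the middle.
- jewel_box: Bystander: open blue compartment box of set stones, 150 by 210 by 34 mm, behind to the left. Origin: centre of its underside.
Not all that is in view belongs to the job. Of the things that look like the carousel, the smaller one is meant.

How it is judged (in metres and radians):
At the end, for the whole second after the job is handed in: The red pocket rests clicked in at the cut-out (wheel at 0 within 0.12 rad, still, red pocket within 10 mm of the middle of the cut-out), reached clockwise and without overrunning, and the carousel stands flat within 15 mm of where it stood (value of joint gem_wheel between -0.12 and 0.12 rad and velocity of joint gem_wheel between -0.1 and 0.1 rad/s and horizontal distance between red_pocket and window below 0.01 m and distance of carousel from where it was at the start of the episode below 0.015 m and angle between carousel's own z axis and vertical below 0.03 rad); the robot touches nothing.
It fails at once if the wheel ran past the red pocket (more than half a click beyond) (value of joint gem_wheel above 0.45 rad).
It fails at once if the wheel was turned backwards, away from the red pocket (beyond the farthest start) (value of joint gem_wheel below -3.7 rad).
It fails at once if the wheel was pinched or forced (over 35 N from the fingers) (contact force between the fingers and gem_wheel above 35 N).
It fails at once if the carousel was lifted, shoved (over 15 mm) or turned round (distance of carousel from where it was at the start of the episode above 0.015 m or distance of window from where it was at the start of the episode above 0.02 m or angle between carousel's own z axis and vertical above 0.08 rad).
It fails at once if a bystander was moved (over 25 mm) or lifted (distance of any of bead_jar, gem_tin, glue_gun, pliers, scissors, tweezers, jewel_box from where it was at the start of the episode above 0.025 m).
It also fails if it takes over 58 s, if anything falls off the work surface, if the arm or the gripper's body presses on something with over 40 N, if the wrist force passes 120 N, or if a joint passes its speed limit or range.

## Working session

There is one attempt and no reset: what is moved stays moved. The work goes in short steps, Python scripts to look and compute and a tool call to move; the robot and the scene stay as the last step left them, time stands still between calls to the robot, and variables do not carry over. Pictures are saved under pics/ and viewed, at most 10 in all, crops included, and the job is handed in when it is done.

Besides the shell and the picture viewer there is one more tool, called after "Emit:" as name([rows], argument=value, ...), one row to a line, values as JSON. servo_tool: Moves the arm, as the interface text tells. Its arguments: {"type":"object","properties":{"commands":{"type":"array","items":{"type":"array","items":{"type":"array","items":{"type":"number"}}}}},"required":["commands"]}

```bash
mkdir -p pics; cat > h.py <<'E'
import numpy as np,cv2
from station import r
def cap(n,f):
    c=r.capture(n); cv2.imwrite('pics/'+f,c['pixels'][:,:,::-1]); np.savez('pics/'+f+'.npz',**c); return c
def ray(c,u,v,z):
    K=np.array(c['camera_matrix']);R=np.array(c['R']);t=np.array(c['t'])
    d=R.T@np.linalg.solve(K,[u,v,1.]);o=-R.T@t
    return o+d*(z-o[2])/d[2]
def proj(c,X):
    p=np.array(c['camera_matrix'])@(np.array(c['R'])@np.array(X)+np.array(c['t']));return p[:2]/p[2]
E
python3 - <<'E'
from h import *
for n in('scene','side'):
    c=cap(n,n+'0.png'); print(n,-np.array(c['R']).T@c['t'])
s=r.sense();print(s['time_s'],s['tcp_pos'],s['ee_rot'],s['wrist_force'],s['gripper_width'])
E
```

```text
scene [1.30729492 0.24837633 0.97761661]
side [-0.09140903  0.63403888  0.66668494]
0.1 [ 0.18563631 -0.59626605  0.23259767] [[-9.54850263e-01 -2.97086722e-01 -6.73848535e-04]
 [-2.97087466e-01  9.54848589e-01  1.79158777e-03]
 [ 1.11166386e-04  1.91089000e-03 -9.99998168e-01]] [-0.40510916  0.08779055 -0.12299804] 0.9979337249722929
```

View pics/scene0.png

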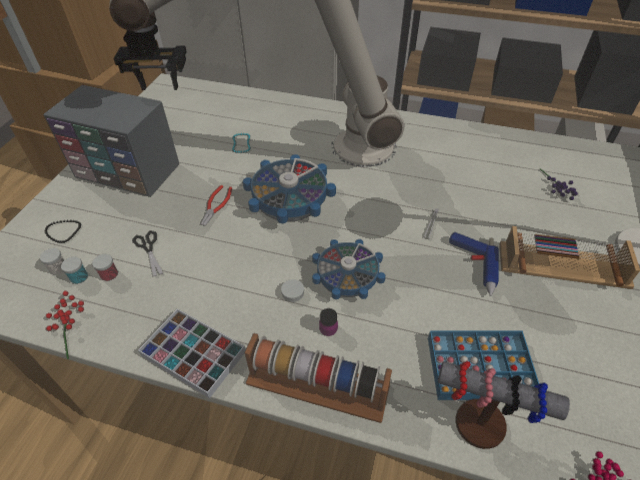

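View pics/side0.png

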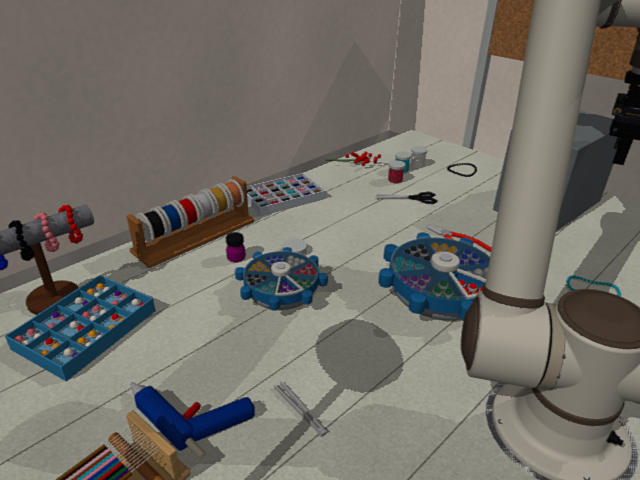

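Two look-alikes appear in the scene view: one at (290,188) and one at (348,268). The one at (348,268) looks smaller even though it is nearer the camera, and the jar and tin stand just behind it. I'll confirm this with an enlarged crop and measure it.

```bash
python3 - <<'E'
from h import *
a=dict(np.load('pics/scene0.png.npz'));b=dict(np.load('pics/side0.png.npz'))
ca=ray(a,348.5,262,.058);cb=ray(b,281,268,.058);print('hub',ca,cb)
print('big hub',ray(a,289,180,.07),ray(b,445,261,.07))
A=cv2.resize(a['pixels'][225:310,300:400],None,fx=4,fy=4,interpolation=cv2.INTER_CUBIC)
B=cv2.resize(b['pixels'][235:320,225:335],None,fx=3.6,fy=4,interpolation=cv2.INTER_CUBIC)
cv2.imwrite('pics/crop.png',np.hstack([A,B[:340]])[:,:,::-1])
E
```

```text
hub [0.55474146 0.08947953 0.058     ] [0.55356666 0.0858796  0.058     ]
big hub [ 0.31415742 -0.14995902  0.07      ] [ 0.32765168 -0.165296    0.07      ]
```

View pics/crop.png

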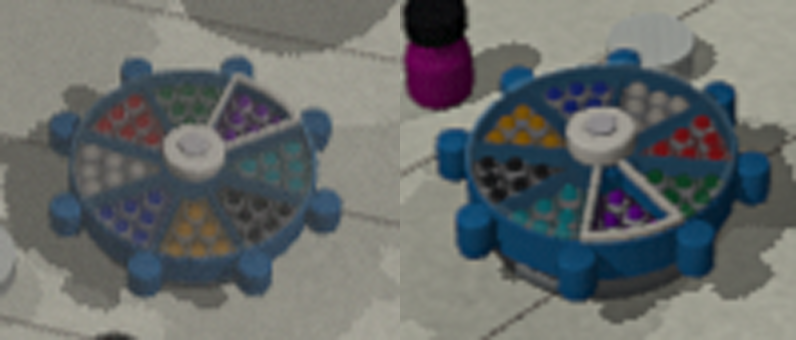

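The crop shows the smaller carousel. Its white frame sits over violet, at about (240,110) in the left half. Going clockwise the pockets are red, green, violet, so red is two clicks before the cut-out. Next I'll fit the pose from the lobe tops in both views.

```bash
python3 - <<'E'
from h import *
from scipy.optimize import least_squares
a=dict(np.load('pics/scene0.png.npz'));b=dict(np.load('pics/side0.png.npz'))
PA=np.array([(137,66),(237,65),(316,115),(323,195),(256,258),(145,260),(66,203),(65,120)])/4+[300-.4,225-.4]
PB=np.array([(517,73),(624,56),(722,90),(753,160),(696,228),(576,256),(476,214),(455,140)])-[400,0]
PB=PB/[3.6,4]+[225-.4,235-.4]
obs=[(a,p) for p in PA]+[(b,p) for p in PB]
def res(q):
    L=[(q[0]+.086*np.cos(q[2]+k*np.pi/4),q[1]+.086*np.sin(q[2]+k*np.pi/4),.048) for k in range(8)]
    o=[]
    for c,p in obs:
        d=[proj(c,l)-p for l in L]; o.append(min(d,key=lambda e:e@e))
    return np.ravel(o)
for t in(0,.2,.4,.6):
    s=least_squares(res,[.555,.087,t]);print(s.x,np.degrees(s.x[2])%45,s.cost)
c=s.x[:2]
# window corners from crops
for im,pts in((a,[(237,75),(298,115)]),(b,None)):
    if pts:
        for u,v in pts:
            w=ray(im,300+u/4-.4,225+v/4-.4,.052)[:2]-c; print('win A',np.hypot(*w),np.degrees(np.arctan2(w[1],w[0]))%360)
for u,v in [(590,235),(680,212)]:
    w=ray(b,225+(u-400)/3.6-.4,235+v/4-.4,.052)[:2]-c; print('win B',np.hypot(*w),np.degrees(np.arctan2(w[1],w[0]))%360)
E
```

```text
[ 0.55354769  0.08693325 -0.08647723] 40.045219577637184 3.1891534149995335
[ 0.55354769  0.08693325 -0.08647723] 40.04521962969415 3.1891534149995526
[0.55354769 0.08693325 0.69892093] 40.04521955066558 3.1891534149995477
[0.55354769 0.08693325 0.69892093] 40.045219575213075 3.1891534149996925
win A 0.07313637210193052 170.88404242664694
win A 0.07554485371133725 131.16825714165685
win B 0.07453732871220417 133.87426068917097
win B 0.07199008231801753 174.87537780702877
```

Emit:
servo_tool([
  [[1,0,0,-10,0,0,0.14],[1,0,0,-20,0,0,0.28],[1,0,0,-30,0,0,0.42],[1,0,0,-30,0,0,0.56],[1,0,0,-30,0,0,0.56]],
])

```text
time_s: 0.6
tcp_pos: [0.1858, -0.5965, 0.2633]
ee_rot: [[-0.967, 0.255, 0.0], [0.255, 0.967, 0.001], [0.0, 0.001, -1.0]]
wrist_force: [0.1, 0.1, -0.2]
gripper_width: 0.629
gripper_force: 0.0
```

Pose fit:
- **Centre:** (0.5535, 0.0869).
- **Hollows:** 152.5° + k·45°.
- **Cut-out:** the corners give about 152.7°, which agrees with the hollows.

I'll put the closed fingers in the hollow at 242.5° and sweep 90° clockwise.

```bash
cat >> h.py <<'E'
C=np.array([.5535,.0869])
def P(R,a,z): a_=np.radians(a); return np.array([C[0]+R*np.cos(a_),C[1]+R*np.sin(a_),z])
# tool: down, y axis at world angle psi; x = y rotated +90 ; world ccw turn = -z turn
def rows(p0,psi0,ts):
    h=np.radians(psi0);y=np.array([np.cos(h),np.sin(h),0]);x=np.array([-np.sin(h),np.cos(h),0]);z=np.array([0,0,-1.])
    print('[['+', '.join('[1, %.1f, %.1f, %.1f, 0, 0, %.3f]'%(*(np.array([x,y,z])@(np.array(p)-p0)*1e3),-np.radians(s-psi0)) for p,s in ts)+']]')
E
python3 - <<'E'
from h import *
s=r.sense();print(np.round(s['joints'],1))
p0=np.array(s['tcp_pos']);R=np.array(s['ee_rot']);psi=np.degrees(np.arctan2(R[1,1],R[0,1]));print(psi)
T=P(.13,242.5,.2);d=T-p0;print(T)
q=[(p0+d*min(1,i/15),min(242.5,psi+8*i)) for i in range(26)]
for k in range(0,21,5): rows(*q[k],q[k+1:k+6])
E
```

```text
[-57.9  21.    3.2  -0.  -72.2 -46.9]
75.2112498232324
[ 0.49347268 -0.02841141  0.2       ]
[[[1, -10.2, 41.9, 4.2, 0, 0, -0.140], [1, -20.3, 83.7, 8.4, 0, 0, -0.279], [1, -30.5, 125.6, 12.7, 0, 0, -0.419], [1, -40.7, 167.4, 16.9, 0, 0, -0.559], [1, -50.8, 209.3, 21.1, 0, 0, -0.698]]]
[[[1, -34.7, 25.5, 4.2, 0, 0, -0.140], [1, -69.4, 51.1, 8.4, 0, 0, -0.279], [1, -104.1, 76.6, 12.7, 0, 0, -0.419], [1, -138.8, 102.1, 16.9, 0, 0, -0.559], [1, -173.5, 127.6, 21.1, 0, 0, -0.698]]]
[[[1, -43.0, -2.7, 4.2, 0, 0, -0.140], [1, -86.0, -5.5, 8.4, 0, 0, -0.279], [1, -129.0, -8.2, 12.7, 0, 0, -0.419], [1, -171.9, -11.0, 16.9, 0, 0, -0.559], [1, -214.9, -13.7, 21.1, 0, 0, -0.698]]]
[[[1, 0.0, 0.0, 0.0, 0, 0, -0.140], [1, 0.0, 0.0, 0.0, 0, 0, -0.279], [1, 0.0, 0.0, 0.0, 0, 0, -0.419], [1, 0.0, 0.0, 0.0, 0, 0, -0.559], [1, 0.0, 0.0, 0.0, 0, 0, -0.698]]]
[[[1, 0.0, 0.0, 0.0, 0, 0, -0.127], [1, 0.0, 0.0, 0.0, 0, 0, -0.127], [1, 0.0, 0.0, 0.0, 0, 0, -0.127], [1, 0.0, 0.0, 0.0, 0, 0, -0.127], [1, 0.0, 0.0, 0.0, 0, 0, -0.127]]]
```

Emit:
servo_tool([
  [[1,-10,42,4,0,0,-0.14],[1,-20,84,8,0,0,-0.28],[1,-31,126,13,0,0,-0.42],[1,-41,167,17,0,0,-0.56],[1,-51,209,21,0,0,-0.7]],
])

```text
time_s: 1.1
tcp_pos: [0.2887, -0.406, 0.2418]
ee_rot: [[-0.9, -0.436, -0.001], [-0.436, 0.9, 0.001], [0.0, 0.001, -1.0]]
wrist_force: [0.1, -0.2, 0.7]
gripper_width: 0.174
gripper_force: 0.0
```

Emit:
servo_tool([
  [[1,-35,26,4,0,0,-0.14],[1,-69,51,8,0,0,-0.28],[1,-104,77,13,0,0,-0.42],[1,-139,102,17,0,0,-0.56],[1,-174,128,21,0,0,-0.7]],
])

```text
time_s: 1.6
tcp_pos: [0.3912, -0.2159, 0.2211]
ee_rot: [[-0.408, -0.913, -0.0], [-0.913, 0.408, 0.0], [0.0, 0.0, -1.0]]
wrist_force: [0.1, -0.3, 0.6]
gripper_width: 0.001
gripper_force: 0.0
```

Emit:
servo_tool([
  [[1,-43,-3,4,0,0,-0.14],[1,-86,-5,8,0,0,-0.28],[1,-129,-8,13,0,0,-0.42],[1,-172,-11,17,0,0,-0.56],[1,-215,-14,21,0,0,-0.7]],
])

```text
time_s: 2.1
tcp_pos: [0.4934, -0.0262, 0.2001]
ee_rot: [[0.277, -0.961, -0.001], [-0.961, -0.277, -0.0], [-0.0, 0.001, -1.0]]
wrist_force: [0.8, -0.2, 0.5]
gripper_width: 0.01
gripper_force: 0.0
```

Emit:
servo_tool([
  [[1,0,0,0,0,0,-0.14],[1,0,0,0,0,0,-0.28],[1,0,0,0,0,0,-0.42],[1,0,0,0,0,0,-0.56],[1,0,0,0,0,0,-0.7]],
])

```text
time_s: 2.6
tcp_pos: [0.4928, -0.0278, 0.1999]
ee_rot: [[0.831, -0.557, -0.001], [-0.557, -0.831, -0.0], [-0.001, 0.001, -1.0]]
wrist_force: [-0.1, -0.4, -0.1]
gripper_width: 0.004
gripper_force: 0.0
```

Emit:
servo_tool([
  [[1,0,0,0,0,0,-0.12],[1,0,0,0,0,0,-0.12],[1,0,0,0,0,0,-0.12],[1,0,0,0,0,0,-0.12],[1,0,0,0,0,0,-0.12]],
])

```text
time_s: 3.1
tcp_pos: [0.4931, -0.0279, 0.2005]
ee_rot: [[0.887, -0.462, -0.0], [-0.462, -0.887, -0.0], [-0.0, 0.0, -1.0]]
wrist_force: [-1.0, -0.0, -0.4]
gripper_width: 0.005
gripper_force: 0.0
```

```bash
python3 - <<'E'
from h import *
s=r.sense();print(np.round(s['joints'],1),s['time_s'])
p0=np.array(s['tcp_pos']);R=np.array(s['ee_rot']);psi=np.degrees(np.arctan2(R[1,1],R[0,1]));print(psi,p0)
c=cap('wrist','w0.png');print(-np.array(c['R']).T@c['t'])
rows(p0,psi,[(P(.13,242.5,.1),242.5),(P(.13,242.5,.041),242.5),(P(.0975,242.5,.041),242.5)])
E
```

```text
[ 15.6  10.9 -20.4  -0.  -58.7  46.8] 3.1
-117.51833479990344 [ 0.49312962 -0.02790555  0.20048968]
[ 0.55847795 -0.06201356  0.35159097]
[[[1, 0.5, 0.3, 100.5, 0, 0, -6.284], [1, 0.5, 0.3, 159.5, 0, 0, -6.284], [1, 0.5, -32.2, 159.5, 0, 0, -6.284]]]
```

View pics/w0.png

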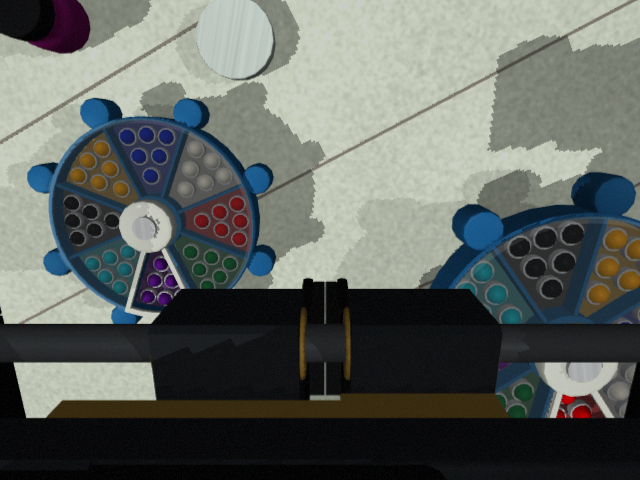

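The wrist view shows the target at (146,227) with its hub and frame on violet. The big carousel's nearest lobe is at (480,228), with its hub at (578,360). I'll check the fit and the clearance to the big one.

```bash
python3 - <<'E'
from h import *
c=dict(np.load('pics/w0.png.npz'))
for k in range(8): print(np.round(proj(c,P(.086,130+45*k,.048))),end=' ')
print('hub',proj(c,[*C,.065]),'win',proj(c,P(.05,152.5,.05)))
for z in(.065,.085):print('big',ray(c,578,360,z),ray(c,477,224,z-.015))
print('finger',P(.13,242.5,.03))
q=[(P(.0975,242.5-a,.041),242.5-a) for a in np.arange(0,91,3)]
for k in range(0,30,5): rows(*q[k],q[k+1:k+6])
E
```

```text
[124. 318.] [205. 318.] [260. 264.] [256. 179.] [187. 113.] [ 94. 113.] [ 40. 179.] [ 56. 264.] hub [143.8410034  228.32911276] win [159.54365646 285.18494007]
big [ 0.30546084 -0.15602786  0.065     ] [ 0.43967973 -0.12997374  0.05      ]
big [ 0.32311786 -0.14946699  0.085     ] [ 0.44755783 -0.12546696  0.07      ]
finger [ 0.49347268 -0.02841141  0.03      ]
[[[1, -5.1, -0.1, 0.0, 0, 0, 0.052], [1, -10.2, -0.5, 0.0, 0, 0, 0.105], [1, -15.3, -1.2, 0.0, 0, 0, 0.157], [1, -20.3, -2.1, 0.0, 0, 0, 0.209], [1, -25.2, -3.3, 0.0, 0, 0, 0.262]]]
[[[1, -5.1, -0.1, 0.0, 0, 0, 0.052], [1, -10.2, -0.5, 0.0, 0, 0, 0.105], [1, -15.3, -1.2, 0.0, 0, 0, 0.157], [1, -20.3, -2.1, 0.0, 0, 0, 0.209], [1, -25.2, -3.3, 0.0, 0, 0, 0.262]]]
[[[1, -5.1, -0.1, 0.0, 0, 0, 0.052], [1, -10.2, -0.5, 0.0, 0, 0, 0.105], [1, -15.3, -1.2, 0.0, 0, 0, 0.157], [1, -20.3, -2.1, 0.0, 0, 0, 0.209], [1, -25.2, -3.3, 0.0, 0, 0, 0.262]]]
[[[1, -5.1, -0.1, 0.0, 0, 0, 0.052], [1, -10.2, -0.5, 0.0, 0, 0, 0.105], [1, -15.3, -1.2, 0.0, 0, 0, 0.157], [1, -20.3, -2.1, 0.0, 0, 0, 0.209], [1, -25.2, -3.3, 0.0, 0, 0, 0.262]]]
[[[1, -5.1, -0.1, 0.0, 0, 0, 0.052], [1, -10.2, -0.5, 0.0, 0, 0, 0.105], [1, -15.3, -1.2, 0.0, 0, 0, 0.157], [1, -20.3, -2.1, 0.0, 0, 0, 0.209], [1, -25.2, -3.3, 0.0, 0, 0, 0.262]]]
[[[1, -5.1, -0.1, 0.0, 0, 0, 0.052], [1, -10.2, -0.5, 0.0, 0, 0, 0.105], [1, -15.3, -1.2, 0.0, 0, 0, 0.157], [1, -20.3, -2.1, 0.0, 0, 0, 0.209], [1, -25.2, -3.3, 0.0, 0, 0, 0.262]]]
```

Emit:
servo_tool([
  [[1,0.5,0.3,40,0,0,0],[1,0.5,0.3,80,0,0,0],[1,0.5,0.3,120,0,0,0],[1,0.5,0.3,145,0,0,0],[1,0.5,0.3,159.5,0,0,0]],
])

```text
time_s: 3.65
tcp_pos: [0.4922, -0.0287, 0.0387]
ee_rot: [[0.887, -0.462, -0.004], [-0.462, -0.887, -0.001], [-0.003, 0.003, -1.0]]
wrist_force: [0.3, 0.4, -0.1]
gripper_width: 0.007
gripper_force: 0.0
```

Emit:
servo_tool([
  [[1,0,-8,0,0,0,0],[1,0,-16,0,0,0,0],[1,0,-24,0,0,0,0],[1,0,-30,0,0,0,0],[1,0,-32.5,0,0,0,0]],
])

```text
time_s: 4.15
tcp_pos: [0.5096, 0.0015, 0.042]
ee_rot: [[0.888, -0.461, 0.002], [-0.461, -0.888, 0.001], [0.002, -0.002, -1.0]]
wrist_force: [-0.2, -1.1, 0.2]
gripper_width: 0.009
gripper_force: 0.0
```

Emit:
servo_tool([
  [[1,-5.1,0,0,0,0,0.052],[1,-10.2,-0.4,0,0,0,0.105],[1,-15.3,-1.1,0,0,0,0.157],[1,-20.3,-2,0,0,0,0.209],[1,-25.2,-3.3,0,0,0,0.262]],
])

```text
time_s: 4.65
tcp_pos: [0.4878, 0.0151, 0.0416]
ee_rot: [[0.736, -0.677, 0.001], [-0.677, -0.736, 0.0], [0.001, -0.001, -1.0]]
wrist_force: [1.2, -1.5, -1.0]
gripper_width: 0.007
gripper_force: 0.7
```

Emit:
servo_tool([
  [[1,-5.1,0,0,0,0,0.052],[1,-10.2,-0.4,0,0,0,0.105],[1,-15.3,-1.1,0,0,0,0.157],[1,-20.3,-2,0,0,0,0.209],[1,-25.2,-3.3,0,0,0,0.262]],
])

```text
time_s: 5.15
tcp_pos: [0.4715, 0.0345, 0.0415]
ee_rot: [[0.535, -0.845, 0.001], [-0.845, -0.535, -0.0], [0.0, -0.001, -1.0]]
wrist_force: [0.3, -1.5, 0.4]
gripper_width: 0.007
gripper_force: 0.6
```

Emit:
servo_tool([
  [[1,-5.1,0,0,0,0,0.052],[1,-10.2,-0.4,0,0,0,0.105],[1,-15.3,-1.1,0,0,0,0.157],[1,-20.3,-2,0,0,0,0.209],[1,-25.2,-3.3,0,0,0,0.262]],
])

```text
time_s: 5.65
tcp_pos: [0.4606, 0.0579, 0.0415]
ee_rot: [[0.298, -0.954, 0.001], [-0.954, -0.298, 0.0], [-0.0, -0.001, -1.0]]
wrist_force: [0.0, -0.2, 0.2]
gripper_width: 0.007
gripper_force: 0.0
```

```bash
python3 - <<'E'
from h import *
s=r.sense();p=np.array(s['tcp_pos']);d=p[:2]-C;R=np.array(s['ee_rot'])
print(p,'radius',np.hypot(*d),'ang',np.degrees(np.arctan2(d[1],d[0]))%360,'psi',np.degrees(np.arctan2(R[1,1],R[0,1]))%360,s['wrist_force'])
a=cap('scene','s1.png');b=cap('side','b1.png')
for c in (a,b): print(proj(c,[*C,.065]))
A=cv2.resize(a['pixels'][225:310,300:400],None,fx=4,fy=4,interpolation=cv2.INTER_CUBIC)
B=cv2.resize(b['pixels'][235:320,225:325],None,fx=4,fy=4,interpolation=cv2.INTER_CUBIC)
cv2.imwrite('pics/crop1.png',np.hstack([A,B])[:,:,::-1])
E
```

```text
[0.46060032 0.05787221 0.0415276 ] radius 0.09732914696876062 ang 197.35213784426034 psi 197.3530801454734 [ 0.02337499 -0.19570059  0.16131533]
[347.71919468 259.59921218]
[280.56902247 265.42271234]
```

View pics/crop1.png

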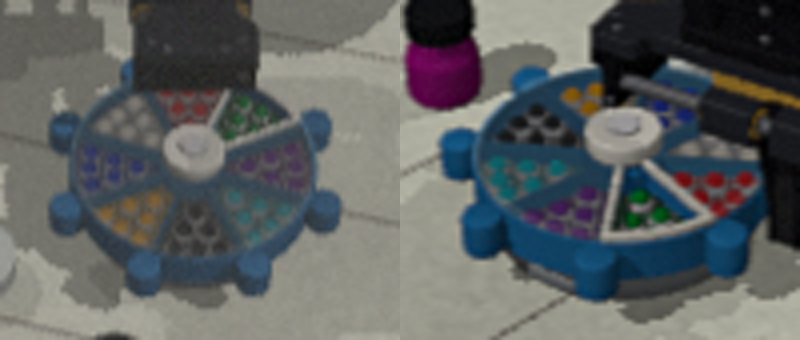

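One click is done. Green is now in the frame at about (245,115), red is next to come, and the carousel hasn't moved. Forces stayed near 2 N. Now the second click.

Emit:
servo_tool([
  [[1,-5.1,0,0,0,0,0.052],[1,-10.2,-0.4,0,0,0,0.105],[1,-15.3,-1.1,0,0,0,0.157],[1,-20.3,-2,0,0,0,0.209],[1,-25.2,-3.3,0,0,0,0.262]],
])

```text
time_s: 6.25
tcp_pos: [0.456, 0.0823, 0.0413]
ee_rot: [[0.042, -0.999, -0.0], [-0.999, -0.042, -0.0], [0.0, 0.0, -1.0]]
wrist_force: [-1.2, -0.8, 0.4]
gripper_width: 0.003
gripper_force: 0.6
```

Emit:
servo_tool([
  [[1,-5.1,0,0,0,0,0.052],[1,-10.2,-0.4,0,0,0,0.105],[1,-15.3,-1.1,0,0,0,0.157],[1,-20.3,-2,0,0,0,0.209],[1,-25.2,-3.3,0,0,0,0.262]],
])

```text
time_s: 6.75
tcp_pos: [0.4575, 0.107, 0.0411]
ee_rot: [[-0.219, -0.976, -0.002], [-0.976, 0.219, -0.001], [0.002, 0.002, -1.0]]
wrist_force: [-1.6, -2.5, 1.6]
gripper_width: 0.007
gripper_force: 1.0
```

Emit:
servo_tool([
  [[1,-5.1,0,0,0,0,0.052],[1,-10.2,-0.4,0,0,0,0.105],[1,-15.3,-1.1,0,0,0,0.157],[1,-20.3,-2,0,0,0,0.209],[1,-25.2,-3.3,0,0,0,0.262]],
])

```text
time_s: 7.25
tcp_pos: [0.4673, 0.1319, 0.0413]
ee_rot: [[-0.464, -0.886, 0.0], [-0.886, 0.464, 0.0], [-0.0, -0.0, -1.0]]
wrist_force: [0.1, -0.4, 0.4]
gripper_width: 0.008
gripper_force: 0.0
```

Emit:
servo_tool([
  [[1,0,4,0,0,0,0],[1,0,12,0,0,0,0],[1,0,22,0,0,0,0],[1,0,32,0,0,0,0],[1,0,40,0,0,0,0]],
])

```text
time_s: 7.75
tcp_pos: [0.4304, 0.1504, 0.0411]
ee_rot: [[-0.462, -0.887, -0.0], [-0.887, 0.462, -0.0], [0.0, 0.0, -1.0]]
wrist_force: [-0.2, 0.4, -0.2]
gripper_width: 0.003
gripper_force: 0.0
```

Emit:
servo_tool([
  [[1,0,10,-20,0,0,0],[1,0,20,-60,0,0,0],[1,0,30,-100,0,0,0],[1,0,40,-130,0,0,0],[1,0,40,-130,0,0,0]],
])

```text
time_s: 8.25
tcp_pos: [0.3971, 0.1709, 0.1753]
ee_rot: [[-0.46, -0.888, 0.008], [-0.888, 0.46, 0.007], [-0.009, -0.004, -1.0]]
wrist_force: [0.7, 0.9, -0.3]
gripper_width: 0.004
gripper_force: 0.0
```

```bash
python3 - <<'E'
from h import *
s=r.sense();print(s['time_s'],s['wrist_force'])
a=cap('scene','s2.png');b=cap('side','b2.png')
A=cv2.resize(a['pixels'][225:310,300:400],None,fx=4,fy=4,interpolation=cv2.INTER_CUBIC)
B=cv2.resize(b['pixels'][235:320,225:325],None,fx=4,fy=4,interpolation=cv2.INTER_CUBIC)
cv2.imwrite('pics/crop2.png',np.hstack([A,B])[:,:,::-1])
E
```

```text
8.25 [ 0.74667607  0.91969647 -0.25428053]
```

View pics/crop2.png

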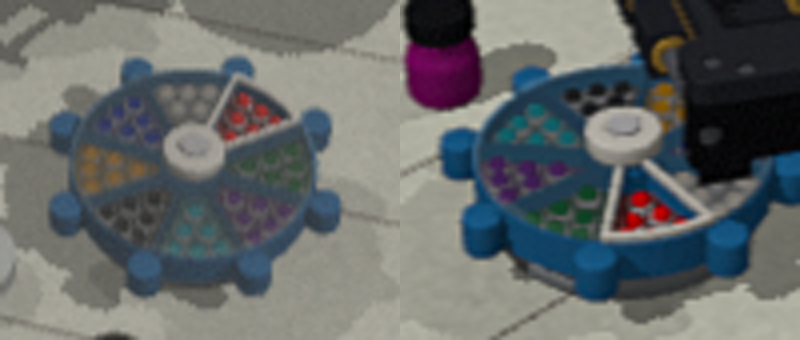

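Red sits centred in the white frame at (250,115), the lobes are back at their rest pixels, and the arm is clear of everything. Handing in.

```bash
python3 -c "
from station import r
print(r.finish_job())"
```

```text
the job is handed in; nothing more can be done
None
```

I turned the smaller carousel's wheel two clicks clockwise and handed the job in: the final pictures show the red pocket in the cut-out and the carousel where it stood, wrist force read about 3 N at most, and no verdict came back.

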